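# Find the filled bushing

## Task

Two bushings that look alike stand in the wooden holder under a cork block; one of them is filled and heavier. Lift the cork block off and set it down on the open bench, at least 15 cm from the middle of the holder and not on the tray; then lift the left bushing at least 5 cm clear of the holder to feel its weight, put it back in its pocket, and lift the right one clear in the same way. Finish with the lighter bushing standing in its own pocket and the heavier one held still and upright in the gripper, about 10 cm above the middle of the white tray on the bench (not the one up on the shelf): end while holding it, and leave the other things on the bench where they are.

Things in the scene. Friction and masses are not known exactly. Their poses are not given: they have to be found in the camera images.
- holder: fixed light wooden board, 70 mm (its x) by 144 mm (its y) by 20 mm high, with two round pockets 36 mm in diameter and 8 mm deep (rims chamfered 2 mm), 72 mm apart along its y. Origin at the centre of its underside, z up
- holder_hole0 (a point): centre of the mouth of the left pocket, 20 mm above the bench, at the holder's +y side
- holder_hole1 (a point): centre of the mouth of the right pocket, 20 mm above the bench, at the holder's -y side
- left_bushing: closed upright steel cylinder 32 mm in diameter and 56 mm tall, chamfered at top and foot, with a fine dark line near its top; it stands in the left pocket of the holder (seen from the robot), 8 mm deep in it, so 48 mm stand out. Origin at the centre of its underside, z up along its axis. Looks exactly like the other one, but one of the two (either) is filled and weighs 0.5 to 0.65 kg, the other is nearly empty at 0.14 to 0.17 kg. The filling may shift inside by up to 2 mm
- right_bushing: closed upright steel cylinder 32 mm in diameter and 56 mm tall, chamfered at top and foot, with a fine dark line near its top; it stands in the right pocket of the holder (seen from the robot), 8 mm deep in it, so 48 mm stand out. Origin at the centre of its underside, z up along its axis. Looks exactly like the other one, but one of the two (either) is filled and weighs 0.5 to 0.65 kg, the other is nearly empty at 0.14 to 0.17 kg. The filling may shift inside by up to 2 mm
- cork_block: brown cork sanding block, 51 mm (its x) by 86 mm (its y) by 29 mm high, 50 g; it lies flat across the tops of both bushings, its underside 68 mm above the bench, its long side along the row. Origin at the centre of its underside. The bench from 0.15 to 0.25 m to the left (+y) of the holder's middle is clear for it
- white_tray: fixed shallow white enamel tray with rim, 105 mm (its x) by 160 mm (its y) by 16 mm high, inner floor 2 mm up, empty, to the right of the holder. Origin at the centre of its underside, z up
- brass_weight: turned brass weight with a knob, 35 mm in diameter, 44 mm high, origin at the centre of its underside. Bystander, loose: leave it alone
- wax_cake: round cake of beeswax, 71 mm in diameter, 35 mm high, origin at the centre of its underside. Bystander, loose: leave it alone
- oil_stone: oil stone in a wooden tray, 54 x 165 x 29 mm, origin at the centre of its underside. Bystander, loose: leave it alone
Not all that is in view belongs to the job. Leave any turquoise look-alike of the cork_block alone. Several things have the shape of the holder; the one meant has the colours described above.

How it is judged:
By the outcome, as a careful person would: the job done as asked, in the order asked, and still so for the second after the job is handed in, while the arm keeps its last pose, push and grip.
It also fails if it takes over 64 s, if anything falls off the work surface, if the arm or the gripper's body presses on something with over 40 N, if the wrist force passes 120 N, or if a joint passes its speed limit or range.

## Robot

A 6-joint arm with a two-finger parallel gripper is mounted at the origin on a cart in front of the work surface, level with it; the furniture and walls round the work are solid. World frame = base frame: x ahead of the robot, y to its left, z up, the work surface at z = 0. Lengths are in m, angles in rad, forces in N, time in s.
With the tool pointing down it reaches from about 0.4 to 0.925 m from the base axis. Payload 12.5 kg.
Tool frame: the origin (TCP) lies midway between the tips of the shut fingers; the grasp point (between the pads) lies 19 mm behind it; z points along the fingers, y is the direction in which the jaws open and shut (so a half turn about z gives the same grasp; the last joint's range is limited). The gripper opens to 95 mm and grips with 3 to 60 N. Pads are 20 mm wide; open, the fingers measure 119 mm over their backs; the gripper's body (75 mm by 180 mm) begins 59 mm behind the grasp point.
Start: joints at [-0.106, 0.491, 1.559, -0, 1.092, -0.106], TCP at [0.625, 0, 0.215] pointing down, gripper open.
Joint ranges: [-3.1, 3.1], [-0.84, 2.19], [0.05, 2.79], [-1.13, 4.28], [0.06, 2.93], [-2.69, 2.69]. Speed limits (rad/s): [2.22, 2.22, 2.79, 3.14, 3.14, 3.14].

## Interface

Orientations are given as a unit quaternion [w, x, y, z].
In Python, from cell import get_state, read_camera, camera_model, job_done, look_for gives the robot as it stands.
- The arm moves only by the tool jog_arm, never from a script. Its argument "motion" is a list that holds one entry, the list of rows, each a list of 7 numbers: the opening, from -1 (shut) to 1 (fully open), then the shift along the tool's x, y, z in mm, then the turn, a rotation vector about the tool's x, y, z in rad. In form: [[[fingers, dx, dy, dz, ax, ay, az], ...]]. A call has 1 to 12 rows; each row shifts and turns the pose as measured when the row begins, along the tool's axes as they then stand; what a row does not reach is not made up. A row lasts 1/12 s, in which the tool goes at most 41.7 mm and 7.16 degrees, less where a joint would pass 70% of its speed; a pose out of reach is approached as far as the arm can. A call is refused whole if a number of a shift passes 41.7 or a number of a turn 0.125, either way. A call with a gripper value outside its range is refused whole. The fingers move at their own pace and stop on an object; the grip force is fixed at half the most. Time passes only in rows, so rows that do not move let the fingers close. It gives the time, the measured TCP pose, the force and the opening at its end, in the units of the state.
- get_state(): the state, without advancing time (a new reading comes with each control period).
- read_camera(name): name is "scene" or "side" or "wrist"; returns the picture (480x640x3 uint8, blue, green, red); there is no depth.
- camera_model(name): a dict with "fx", "fy", "cx", "cy" (pixels), "world_to_cam" (4x4, takes a point from world to camera coordinates). Camera axes: x right, y down, z forward; pixel columns grow to the right and rows downward; lengths in m; the calibration is good to about 2 mm. A picture is of the moment at which its call begins: read the wrist's pose just before it. camera_model takes no time and is no camera call; for the wrist camera it gives the pose at the moment of the call.
- job_done(): hands the job in, once; it reports no verdict.
Trained networks look in the newest picture that a camera, given by its name, has taken for a name from the list of things; names that differ only in an ending like _2 or _b are one class to them, and where a whole thing is asked for, a point or a joint stands for the part that bears it (a point fixed in the world has none). Each returns a list of dicts, best first, with "conf" (0 to 1); they miss things now and then, are a little off and sometimes report something else, mostly with a low value. They report only what shows in the picture. A call takes as long as a camera call. They do not tell look-alikes from the thing itself.
- look_for(camera, target): "rect" ([left, top, right, bottom] in pixels, round what is visible of it).
The state is a dict: "time_s": time; "joint_pos": joint angles; "dq": joint speeds; "joint_efforts": joint torques, N m; "ee_pos": TCP position; "ee_rot": TCP orientation; "force": force on the tool from outside, world axes, zero at the start; "moment": the same for the moment, N m; "width": finger opening in m.
Only numpy, scipy, OpenCV 4.12 (cv2) and the standard library are available. Lean on these libraries where they do the work, as an engineer would, in place of code of your own. Each camera call takes 0.05 s, during which the arm holds its last target.

## Working session

There is one attempt and no reset: what is moved stays moved. The work goes in short steps, Python scripts to look and compute and a tool call to move; the robot and the scene stay as the last step left them, time stands still between calls to the robot, and variables do not carry over. Pictures are saved under pics/ and viewed, and the job is handed in when it is done.

Besides the shell and the picture viewer there is one more tool, called by a JSON object that holds its "api" and its "payload", one argument or row to a line. jog_arm: Moves the arm, as the interface text tells. Its arguments: {"type":"object","properties":{"motion":{"type":"array","items":{"type":"array","items":{"type":"array","items":{"type":"number"}}}}},"required":["motion"]}

```bash
mkdir -p pics; ls
cat > h.py <<'E'
import numpy as np, cv2
from cell import *
def ray(cm,u,v,z):
    T=np.linalg.inv(np.array(cm["world_to_cam"]))
    d=T[:3,:3]@np.array([(u-cm["cx"])/cm["fx"],(v-cm["cy"])/cm["fy"],1]); o=T[:3,3]
    return o+d*(z-o[2])/d[2]
def proj(cm,p):
    T=np.array(cm["world_to_cam"]); q=T[:3,:3]@np.array(p)+T[:3,3]
    return cm["cx"]+cm["fx"]*q[0]/q[2], cm["cy"]+cm["fy"]*q[1]/q[2]
E
python3 - <<'E'
from h import *
s=get_state(); print(s)
for c in ["scene","side","wrist"]:
    cv2.imwrite(f"pics/a_{c}.png",read_camera(c)); cm=camera_model(c); print(c,np.linalg.inv(np.array(cm["world_to_cam"]))[:3,3])
for t in ["holder","cork_block","white_tray","left_bushing","brass_weight","wax_cake","oil_stone"]:
    print(t,[(np.round(r["rect"]).tolist(),round(r["conf"],2)) for r in look_for("scene",t)][:3])
E
```

```text
pics
{'time_s': 0.0, 'joint_pos': array([-1.05586745e-01,  4.91578549e-01,  1.55944420e+00, -5.44961126e-06,
        1.09167621e+00, -1.05615177e-01]), 'dq': array([-1.80967160e-03, -1.04398598e-03, -5.14986612e-05,  1.56608892e-04,
        3.81224080e-04, -8.43948845e-04]), 'joint_efforts': array([-9.52334158e-04, -6.12640929e+01, -2.58175153e+01,  6.92750537e-02,
        4.83079045e-02, -1.38641695e-05]), 'ee_pos': array([6.24765182e-01, 5.45718544e-05, 2.14051751e-01]), 'ee_rot': array([-4.28670197e-04,  7.07095731e-01,  7.07117615e-01, -3.49613539e-04]), 'force': array([-0.10286703,  0.10505516,  0.26998698]), 'moment': array([ 0.01211933, -0.00801145,  0.00951429]), 'width': 0.09500354014855564}
scene [0.17293786 0.55933676 0.6413103 ]
side [ 0.57068133 -1.06604063  0.91878301]
wrist [0.62569121 0.06579992 0.38268031]
holder [([258.0, 225.0, 328.0, 264.0], 0.94), ([250.0, 309.0, 336.0, 369.0], 0.74)]
cork_block [([264.0, 280.0, 321.0, 323.0], 0.8), ([329.0, 344.0, 373.0, 400.0], 0.67)]
white_tray [([341.0, 241.0, 422.0, 293.0], 0.68)]
left_bushing [([265.0, 318.0, 286.0, 348.0], 0.64)]
brass_weight [([249.0, 265.0, 265.0, 289.0], 0.85)]
wax_cake [([448.0, 223.0, 479.0, 252.0], 0.86)]
oil_stone [([145.0, 274.0, 226.0, 335.0], 0.78), ([248.0, 310.0, 336.0, 370.0], 0.3)]
```

View pics/a_scene.png

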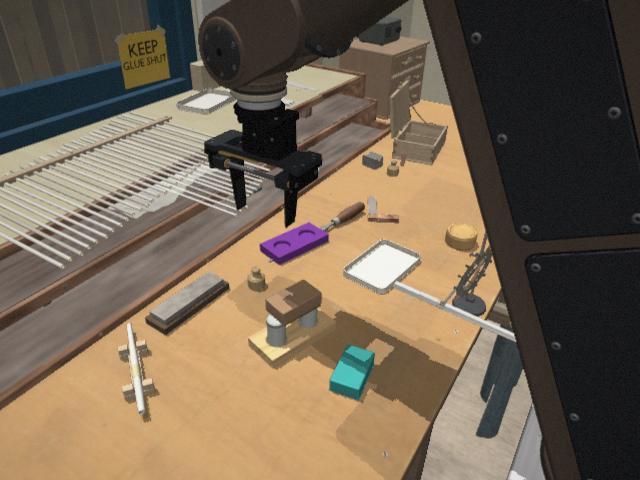

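View pics/a_side.png

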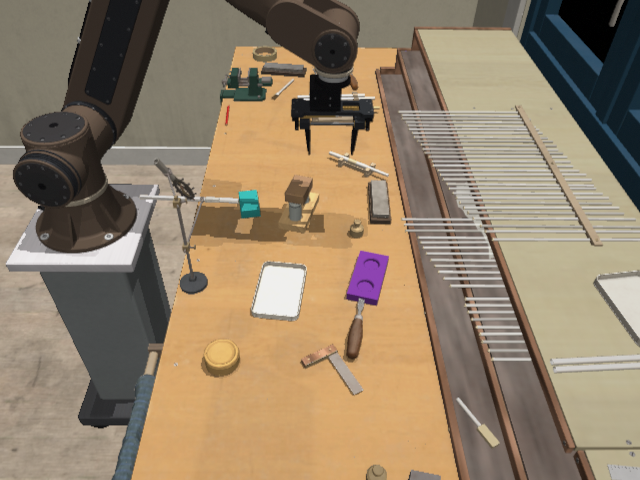

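View pics/a_wrist.png

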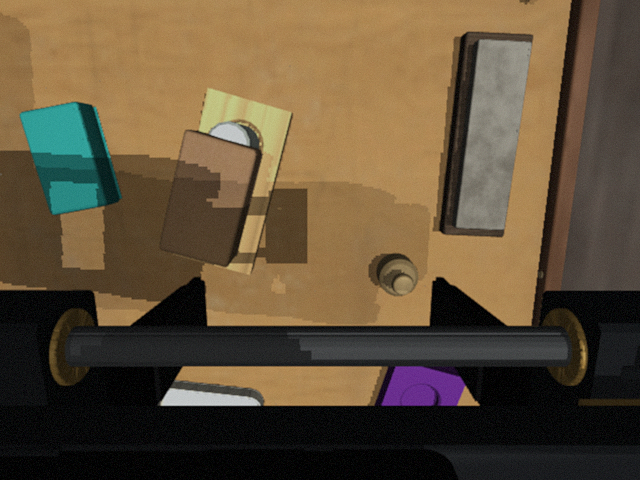

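Run:
```python
import cv2
im=cv2.imread("pics/a_wrist.png")
cv2.imwrite("pics/a_w2.png",cv2.resize(im[70:290,140:320],None,fx=3.3,fy=2.7*1.0,interpolation=cv2.INTER_CUBIC)[:600])
cv2.imwrite("pics/a_w3.png",cv2.resize(im[80:280,145:305],None,fx=3,fy=3,interpolation=cv2.INTER_CUBIC))
im=cv2.imread("pics/a_scene.png")
cv2.imwrite("pics/a_s3.png",cv2.resize(im[230:380,235:435],None,fx=4,fy=4,interpolation=cv2.INTER_CUBIC))
im=cv2.imread("pics/a_side.png")
cv2.imwrite("pics/a_sd3.png",cv2.resize(im[150:340,130:390],None,fx=3,fy=3,interpolation=cv2.INTER_CUBIC))
```

```text
(no output)
```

View pics/a_w3.png

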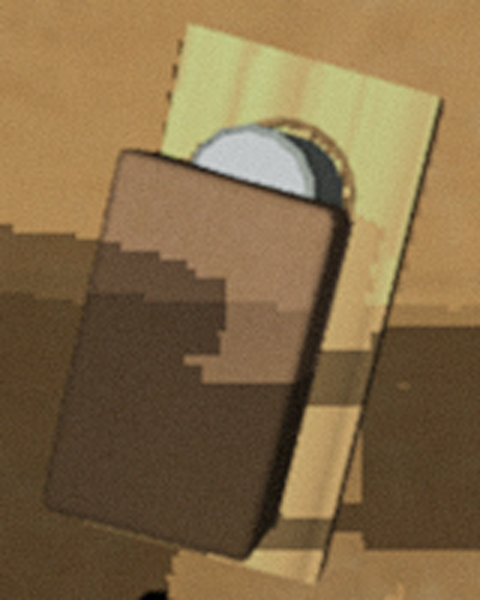

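View pics/a_s3.png

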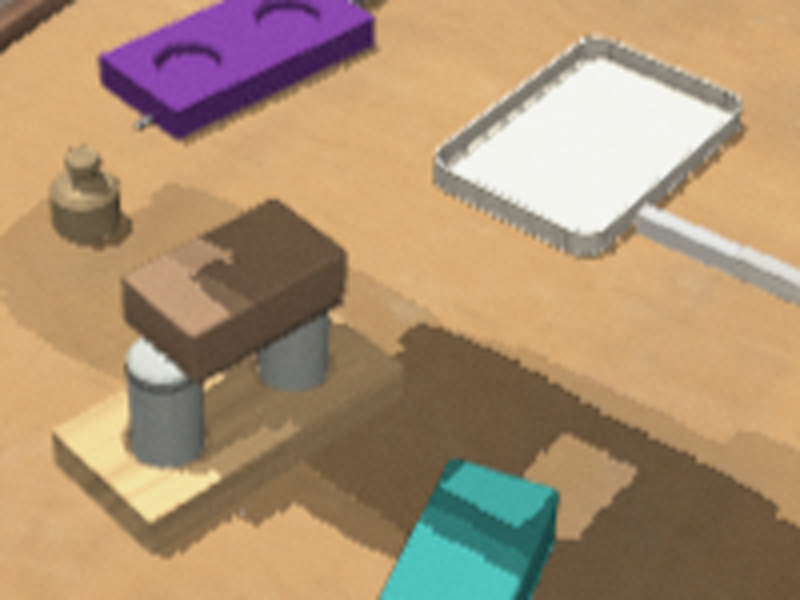

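View pics/a_sd3.png

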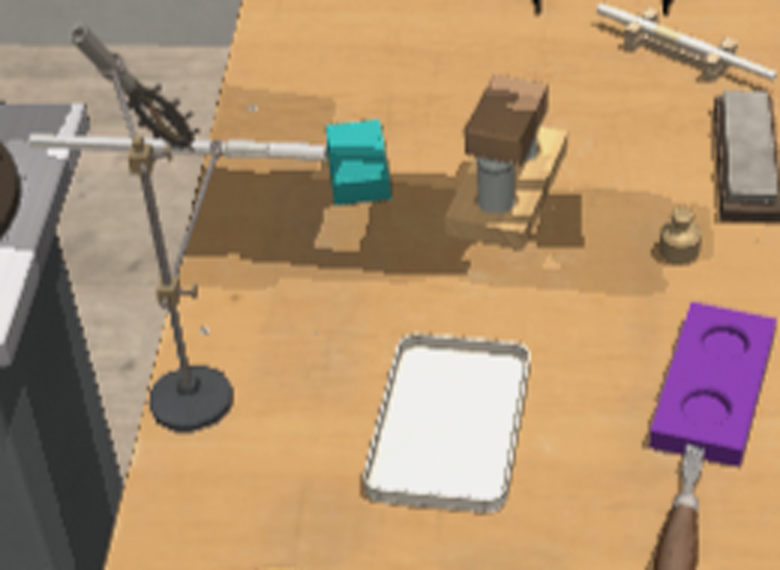

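Run:
```python
from h import *
w=camera_model("wrist"); s=camera_model("scene"); d=camera_model("side")
P=lambda cm,o,k,l,z:[ray(cm,o[0]+x/k,o[1]+y/k,z).round(4)[:2].tolist() for x,y in l]
H=np.array(P(w,(145,80),3,[(188,25),(442,98),(318,583)],.02)); print("holder",H, np.linalg.norm(H[0]-H[1]),np.linalg.norm(H[1]-H[2]),"c",(H[0]+H[2])/2)
e=H[1]-H[2]; print("yaw of y axis",np.degrees(np.arctan2(-e[0],e[1])))
B=np.array(P(w,(145,80),3,[(122,150),(340,205),(246,557),(45,508)],.097)); print("blk",B,np.linalg.norm(B-np.roll(B,-1,0),axis=1),B.mean(0))
for i,j in((3,0),(2,1)):
    e=B[j]-B[i];print(np.degrees(np.arctan2(-e[0],e[1])))
T=np.array(P(s,(235,230),4,[(595,37),(742,103),(585,238),(435,160)],.016)); print("tray",T,T.mean(0),np.linalg.norm(T-np.roll(T,-1,0),axis=1))
T=np.array(P(d,(130,150),3,[(405,337),(530,345),(495,502),(365,490)],.016)); print("tray",T,T.mean(0),np.linalg.norm(T-np.roll(T,-1,0),axis=1))
def tri(a,b):
    from scipy.optimize import least_squares
    f=lambda p:np.r_[np.array(proj(s,p))-a,np.array(proj(d,p))-b]
    r=least_squares(f,[.5,-.1,.1]); return r.x.round(3),r.fun.round(1)
print("rodtip",tri((395,282),(238,201)))
print("brass",P(w,(0,0),1,[(398,275)],.02))
print("oil",P(w,(0,0),1,[(530,38),(505,235),(465,35),(442,235)],.029))
print("turq top",P(w,(0,0),1,[(22,113),(75,102),(105,205),(53,214)],.029))
print("white rod tool",P(s,(0,0),1,[(130,325),(142,410)],.03))
```

```text
holder [[ 0.5374  0.1089]
 [ 0.6051  0.0903]
 [ 0.5666 -0.0471]] 0.07020861770466641 0.14269201098870254 c [0.552  0.0309]
yaw of y axis -15.653073031694293
blk [[ 0.5404  0.0743]
 [ 0.587   0.0628]
 [ 0.5626 -0.0168]
 [ 0.517  -0.0051]] [0.04799802 0.08325575 0.04707706 0.08277633] [0.55175 0.0288 ]
-16.420789733452214
-17.042012870783676
tray [[ 0.5475 -0.3244]
 [ 0.4514 -0.3105]
 [ 0.471  -0.1586]
 [ 0.5652 -0.1727]] [ 0.508775 -0.24155 ] [0.09710005 0.1531593  0.09524941 0.15272911]
tray [[ 0.4714 -0.1682]
 [ 0.57   -0.1766]
 [ 0.5455 -0.3339]
 [ 0.452  -0.3231]] [ 0.509725 -0.25045 ] [0.09895716 0.15919655 0.09412168 0.15611012]
rodtip (array([ 0.409, -0.068,  0.122]), array([ 0.7,  0.2,  0.9, -0.3]))
brass [[0.6972, -0.0476]]
oil [[0.7877, 0.1443], [0.7845, -0.0093], [0.7379, 0.1464], [0.7311, -0.0093]]
turq top [[0.3914, 0.0892], [0.4345, 0.0976], [0.4486, 0.016], [0.4042, 0.0084]]
white rod tool [[0.7874, 0.1884], [0.6316, 0.2984]]
```

{"api": "jog_arm", "payload": {
  "motion": [
    [[1,0,0,0,0,0,0.093],[1,0,0,0,0,0,0.093],[1,0,0,0,0,0,0.093],[1,4,-26,0,0,0,0],[1,4,-26,0,0,0,0],[1,0,-26,0,0,0,0],[1,0,0,0,0,0,0],[1,0,0,0,0,0,0]]
  ]
}}

```text
time_s: 1.17
ee_pos: [0.55, 0.0306, 0.214]
ee_rot: [0.0, 0.803, 0.596, 0.0]
force: [0.1, 0.5, 0.7]
width: 0.0952
```

```bash
cat >> h.py <<'E'
from scipy.spatial.transform import Rotation as Ro
def delta(target,s=None,yaw=-16):
    "tool-frame shift (mm) to world target and rotvec to pointing down w/ jaw along holder x at yaw deg"
    s=s or get_state(); q=s["ee_rot"]; R=Ro.from_quat([q[1],q[2],q[3],q[0]])
    d=R.inv().apply(np.array(target)-s["ee_pos"])*1000
    a=np.radians(yaw); y=np.array([np.cos(a),np.sin(a),0]); z=np.array([0,0,-1.]); x=np.cross(y,z)
    D=Ro.from_matrix(np.c_[x,y,z]); rv=(R.inv()*D).as_rotvec()
    print("pos",s["ee_pos"].round(4),"d",d.round(1),"rot",rv.round(4),"F",s["force"].round(2),"w",round(s["width"],4),"t",round(s["time_s"],2))
E
python3 - <<'E'
from h import *
delta([.552,.029,.070]); cv2.imwrite("pics/b_w.png",read_camera("wrist")); print(camera_model("wrist")["world_to_cam"])
s=camera_model("scene"); print(proj(s,(.54,.22,0)),proj(s,(.60,.2,0)),proj(s,(.49,.25,0)))
E
```

```text
pos [0.55   0.0306 0.214 ] d [ -1.    2.3 144. ] rot [ 0.0002  0.     -0.0151] F [0.11 0.48 0.72] w 0.0952 t 1.17
[[ 9.57230058e-01 -2.89327288e-01  5.80570315e-04 -5.18637684e-01]
 [-2.81351384e-01 -9.30370363e-01  2.35058261e-01  1.57491661e-01]
 [-6.74686236e-02 -2.25168177e-01 -9.71981109e-01  4.31197542e-01]
 [ 0.00000000e+00  0.00000000e+00  0.00000000e+00  1.00000000e+00]]
(np.float64(227.9961315953729), np.float64(413.86392462775984)) (np.float64(207.62533344852616), np.float64(387.8074483560554)) (np.float64(240.73468422905125), np.float64(444.6717069978771))
```

View pics/b_w.png

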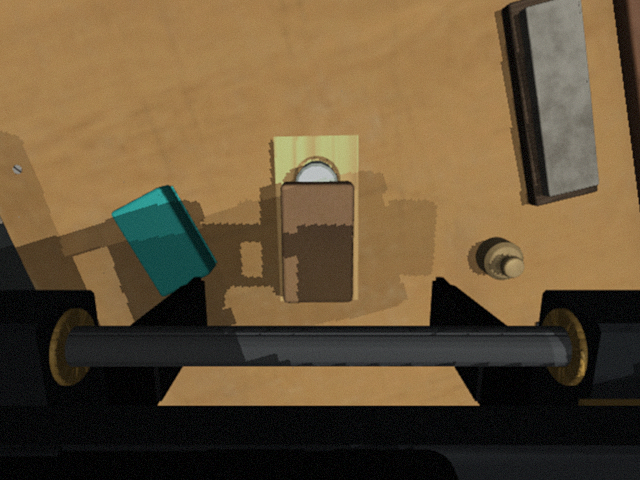

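Run:
```python
from h import *
w=camera_model("wrist")
im=cv2.imread("pics/b_w.png"); cv2.imwrite("pics/b_w3.png",cv2.resize(im[125:310,260:375],None,fx=3.2,fy=3.2,interpolation=cv2.INTER_CUBIC))
for p in [(274,137),(358,135),(358,299)]: print(ray(w,*p,.02).round(4))
for p in [(282,183),(353,183),(353,301),(281,300)]: print(ray(w,*p,.097).round(4))
```

```text
[0.537  0.1091 0.02  ]
[0.6035 0.0907 0.02  ]
[ 0.5653 -0.0468  0.02  ]
[0.5399 0.0762 0.097 ]
[0.5849 0.0626 0.097 ]
[ 0.5624 -0.0174  0.097 ]
[ 0.5138 -0.0019  0.097 ]
```

View pics/b_w3.png

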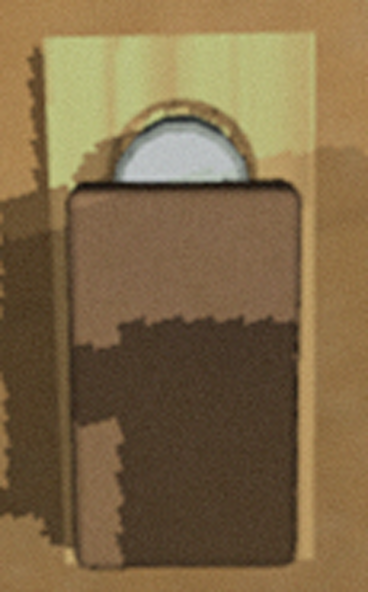

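{"api": "jog_arm", "payload": {
  "motion": [
    [[1,-1,2,36,0,0,0],[1,0,0,36,0,0,0],[1,0,0,36,0,0,0],[1,0,0,24,0,0,0],[1,0,0,10,0,0,0],[1,0,0,0,0,0,0]]
  ]
}}

```text
time_s: 1.72
ee_pos: [0.5599, 0.0268, 0.068]
ee_rot: [0.003, 0.804, 0.595, 0.004]
force: [-0.3, -0.3, -0.6]
width: 0.0951
```

Run:
```python
from h import *
delta([.552,.029,.070],yaw=-16.5)
```

```text
pos [0.5599 0.0268 0.068 ] d [-0.2 -8.1 -2.1] rot [ 0.0103 -0.0022 -0.0077] F [-0.27 -0.3  -0.57] w 0.0951 t 1.72
```

{"api": "jog_arm", "payload": {
  "motion": [
    [[1,0,-8,-1,0.01,-0.002,-0.005],[1,0,0,0,0,0,0],[1,0,0,0,0,0,0]]
  ]
}}

```text
time_s: 1.97
ee_pos: [0.5533, 0.0287, 0.0692]
ee_rot: [-0.0, 0.802, 0.597, -0.0]
force: [-0.0, 0.6, 0.6]
width: 0.0955
```

Run:
```python
from h import *
delta([.552,.029,.070],yaw=-16.5)
```

```text
pos [0.5533 0.0287 0.0692] d [-0.1 -1.3 -0.8] rot [-0.0005 -0.     -0.0028] F [-0.05  0.59  0.61] w 0.0955 t 1.97
```

{"api": "jog_arm", "payload": {
  "motion": [
    [[-1,0,-1,0,0,0,0],[-1,0,0,0,0,0,0],[-1,0,0,0,0,0,0],[-1,0,0,0,0,0,0],[-1,0,0,0,0,0,0],[-1,0,0,0,0,0,0],[-1,0,0,0,0,0,0],[-1,0,0,0,0,0,0]]
  ]
}}

```text
time_s: 2.63
ee_pos: [0.5542, 0.029, 0.0733]
ee_rot: [0.002, 0.802, 0.597, 0.003]
force: [-0.5, 0.7, -0.7]
width: 0.0505
```

{"api": "jog_arm", "payload": {
  "motion": [
    [[-1,0,0,-10,0,0,0],[-1,0,0,-20,0,0,0],[-1,0,0,-25,0,0,0],[-1,0,0,-10,0,0,0],[-1,0,0,0,0,0,0]]
  ]
}}

```text
time_s: 3.05
ee_pos: [0.553, 0.029, 0.142]
ee_rot: [0.001, 0.802, 0.597, 0.001]
force: [-0.2, 0.6, 0.1]
width: 0.0502
```

Run:
```python
from h import *
delta([.545,.225,.14],yaw=-16.5)
cv2.imwrite("pics/c_w.png",read_camera("wrist"));cv2.imwrite("pics/c_s.png",read_camera("scene"))
```

```text
pos [0.553 0.029 0.142] d [185.4 -63.9   1.9] rot [ 0.0033 -0.0009 -0.0026] F [-0.25  0.63  0.14] w 0.0502 t 3.05
```

View pics/c_w.png

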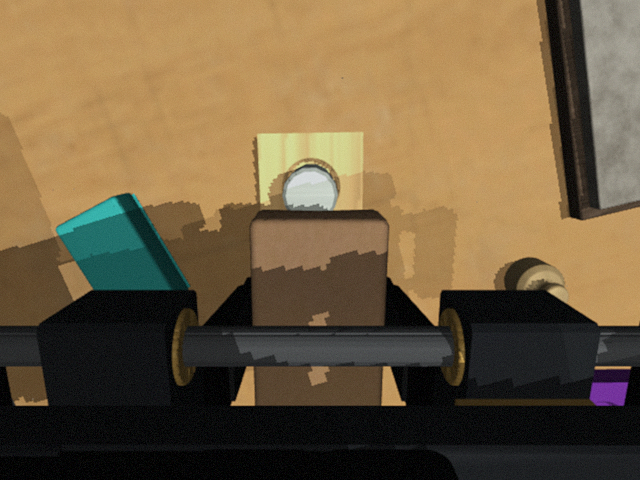

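View pics/c_s.png

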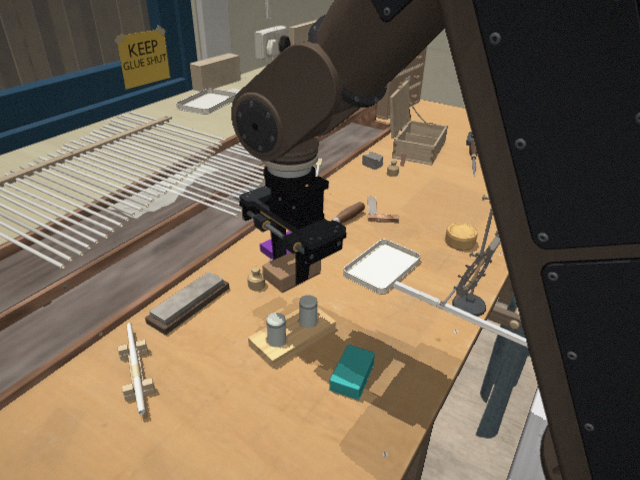

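{"api": "jog_arm", "payload": {
  "motion": [
    [[-1,20,-7,0,0,0,0],[-1,35,-12,0,0,0,0],[-1,35,-12,0,0,0,0],[-1,35,-12,0,0,0,0],[-1,35,-12,0,0,0,0],[-1,24,-9,0,0,0,0],[-1,0,0,0,0,0,0],[-1,0,0,0,0,0,0]]
  ]
}}

```text
time_s: 3.82
ee_pos: [0.541, 0.2305, 0.1323]
ee_rot: [-0.002, 0.803, 0.596, -0.004]
force: [0.5, -0.6, -0.5]
width: 0.0501
```

Run:
```python
from h import *
delta([.545,.225,.008],yaw=-16.5)
```

```text
pos [0.541  0.2305 0.1323] d [ -3.5   6.4 124.3] rot [-0.0076  0.0047 -0.0067] F [ 0.55 -0.57 -0.54] w 0.0501 t 3.82
```

{"api": "jog_arm", "payload": {
  "motion": [
    [[-1,0,0,25,-0.008,0.005,0],[-1,0,0,32,0,0,0],[-1,0,0,30,0,0,0],[-1,0,0,18,0,0,0],[-1,0,0,5,0,0,0],[-1,0,0,0,0,0,0]]
  ]
}}

```text
time_s: 4.32
ee_pos: [0.5405, 0.2259, 0.0161]
ee_rot: [0.0, 0.804, 0.595, -0.001]
force: [0.4, 0.5, -0.2]
width: 0.0502
```

Run:
```python
from h import *
delta([.545,.225,.008],yaw=-16.5)
```

```text
pos [0.5405 0.2259 0.0161] d [0.5 4.6 8.1] rot [-0.0008  0.0012 -0.009 ] F [ 0.43  0.48 -0.25] w 0.0502 t 4.32
```

{"api": "jog_arm", "payload": {
  "motion": [
    [[-1,0,0,6,0,0,0],[-1,0,0,2,0,0,0],[-1,0,0,2,0,0,0],[-1,0,0,1,0,0,0]]
  ]
}}

```text
time_s: 4.65
ee_pos: [0.542, 0.2246, 0.0067]
ee_rot: [0.001, 0.805, 0.594, 0.001]
force: [0.3, 0.4, -1.5]
width: 0.0502
```

{"api": "jog_arm", "payload": {
  "motion": [
    [[-1,0,0,1.5,0,0,0],[-1,0,0,1,0,0,0]]
  ]
}}

```text
time_s: 4.82
ee_pos: [0.5426, 0.2247, 0.0054]
ee_rot: [0.001, 0.805, 0.594, 0.001]
force: [-3.9, -0.7, 9.2]
width: 0.0504
```

Contact (9 N). Open and rise.

{"api": "jog_arm", "payload": {
  "motion": [
    [[0.2,0,0,-0.5,0,0,0],[0.4,0,0,0,0,0,0],[1,0,0,0,0,0,0],[1,0,0,0,0,0,0],[1,0,0,0,0,0,0],[1,0,0,0,0,0,0],[1,0,0,-10,0,0,0],[1,0,0,-30,0,0,0],[1,0,0,-35,0,0,0],[1,0,0,-35,0,0,0],[1,0,0,-15,0,0,0],[1,0,0,0,0,0,0]]
  ]
}}

```text
time_s: 5.82
ee_pos: [0.5415, 0.2248, 0.1389]
ee_rot: [0.001, 0.804, 0.594, 0.001]
force: [-0.5, -0.2, 0.2]
width: 0.0951
```

Run:
```python
from h import *
delta([.5617,.0657,.13],yaw=-16)
cv2.imwrite("pics/d_s.png",read_camera("scene"))
```

```text
pos [0.5415 0.2248 0.1389] d [-146.1   66.1    9. ] rot [ 0.0021 -0.0006 -0.0191] F [-0.52 -0.16  0.23] w 0.0951 t 5.82
```

View pics/d_s.png

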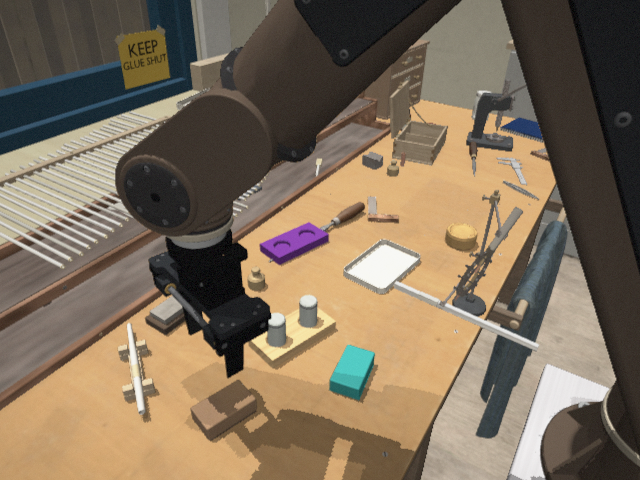

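{"api": "jog_arm", "payload": {
  "motion": [
    [[1,-25,6,-10,0,0,0],[1,-36,10,-12,0,0,-0.019],[1,-38,10,-12,0,0,0],[1,-38,10,-12,0,0,0],[1,-38,10,-12,0,0,0],[1,-38,8,-5,0,0,0],[1,-30,5,0,0,0,0],[1,-10,0,0,0,0,0],[1,0,0,0,0,0,0],[1,0,0,0,0,0,0]]
  ]
}}

```text
time_s: 6.7
ee_pos: [0.5224, -0.0442, 0.1934]
ee_rot: [-0.004, 0.797, 0.603, -0.005]
force: [-0.3, 0.1, -0.4]
width: 0.095
```

Run:
```python
from h import *
delta([.5617,.0657,.13],yaw=-15.6)
im=read_camera("wrist"); w=camera_model("wrist"); cv2.imwrite("pics/e_w.png",im); print(repr(w["world_to_cam"]),w["fx"])
for z,x in ((.068,.5617),):
  print(proj(w,(.5617,.0657,.068)),proj(w,(.5423,-.0037,.068)))
print([(np.round(r["rect"],1).tolist(),round(r["conf"],2)) for r in look_for("wrist","left_bushing")])
np.save("e_cm.npy",w,allow_pickle=True)
```

```text
pos [ 0.5224 -0.0442  0.1934] d [116.6   8.6  63. ] rot [-0.0115  0.0031 -0.0032] F [-0.28  0.06 -0.37] w 0.095 t 6.7
array([[ 0.96270165, -0.2703371 , -0.01110747, -0.51341813],
       [-0.26003185, -0.93578607,  0.23809214,  0.07346275],
       [-0.07475936, -0.22632341, -0.97117905,  0.39619424],
       [ 0.        ,  0.        ,  0.        ,  1.        ]]) 427.06505374279647
(np.float64(331.737701699071), np.float64(62.82633272007513)) (np.float64(331.04896349410916), np.float64(176.61616077732754))
[([303.5, 153.8, 350.9, 202.6], 0.66)]
```

View pics/e_w.png

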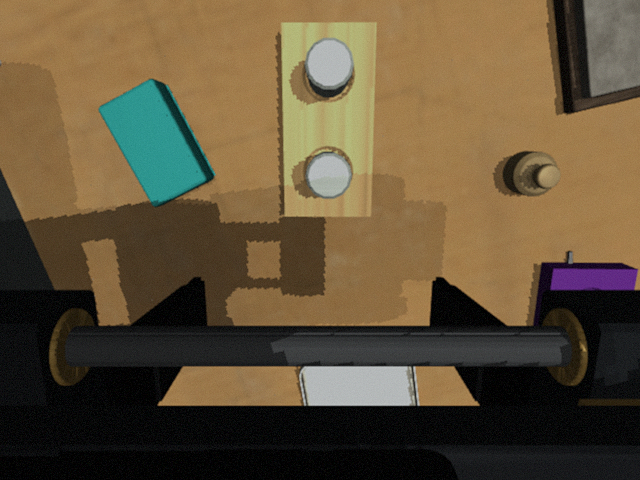

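{"api": "jog_arm", "payload": {
  "motion": [
    [[1,25,1,10,-0.011,0.003,-0.003],[1,35,2,15,0,0,0],[1,35,2,15,0,0,0],[1,20,2,15,0,0,0],[1,0,0,6,0,0,0],[1,0,0,0,0,0,0],[1,0,0,0,0,0,0]]
  ]
}}

```text
time_s: 7.38
ee_pos: [0.5606, 0.08, 0.1284]
ee_rot: [-0.0, 0.793, 0.609, -0.0]
force: [-0.1, -0.2, 0.2]
width: 0.0949
```

Run:
```python
from h import *
delta([.5602,.0657,.031],yaw=-15.6)
```

```text
pos [0.5606 0.08   0.1284] d [-13.9   3.3  97.4] rot [-0.0008  0.      0.0121] F [-0.09 -0.2   0.17] w 0.0949 t 7.38
```

{"api": "jog_arm", "payload": {
  "motion": [
    [[1,-12,3,5,0,0,0.012],[1,0,0,0,0,0,0],[1,0,0,25,0,0,0],[1,0,0,25,0,0,0],[1,0,0,20,0,0,0],[1,0,0,8,0,0,0],[1,0,0,0,0,0,0],[1,0,0,0,0,0,0]]
  ]
}}

```text
time_s: 8.05
ee_pos: [0.5623, 0.0607, 0.048]
ee_rot: [0.002, 0.799, 0.601, 0.003]
force: [1.0, -0.1, 0.1]
width: 0.0955
```

Run:
```python
from h import *
delta([.5602,.0657,.031],yaw=-15.6)
```

```text
pos [0.5623 0.0607 0.048 ] d [ 4.2 -3.5 16.9] rot [ 0.0075 -0.002  -0.0083] F [ 1.02 -0.08  0.06] w 0.0955 t 8.05
```

{"api": "jog_arm", "payload": {
  "motion": [
    [[1,4,-3,9,0.007,-0.002,-0.007],[1,0,0,6,0,0,0],[1,0,0,1,0,0,0],[1,0,0,0,0,0,0]]
  ]
}}

```text
time_s: 8.38
ee_pos: [0.562, 0.0652, 0.0339]
ee_rot: [0.002, 0.797, 0.604, 0.002]
force: [-0.4, 0.3, -0.7]
width: 0.0954
```

Run:
```python
from h import *
delta([.5602,.0657,.031],yaw=-15.6)
```

```text
pos [0.562  0.0652 0.0339] d [-0.  -1.9  2.9] rot [ 0.0046 -0.0011 -0.0015] F [-0.35  0.33 -0.7 ] w 0.0954 t 8.38
```

{"api": "jog_arm", "payload": {
  "motion": [
    [[1,0,-2,3,0.005,-0.001,0],[1,0,0,0,0,0,0],[-1,0,0,0,0,0,0],[-1,0,0,0,0,0,0],[-1,0,0,0,0,0,0],[-1,0,0,0,0,0,0],[-1,0,0,0,0,0,0],[-1,0,0,0,0,0,0],[-1,0,0,0,0,0,0],[-1,0,0,0,0,0,0],[-1,0,0,0,0,0,0]]
  ]
}}

```text
time_s: 9.3
ee_pos: [0.5604, 0.0661, 0.0318]
ee_rot: [0.0, 0.797, 0.604, 0.001]
force: [-0.7, -0.1, -0.5]
width: 0.0406
```

Run:
```python
from h import *
delta([.5602,.0657,.031],yaw=-15.6)
```

```text
pos [0.5604 0.0661 0.0318] d [-0.5 -0.1  0.8] rot [ 0.001  -0.0005 -0.0009] F [-0.68 -0.06 -0.47] w 0.0406 t 9.3
```

{"api": "jog_arm", "payload": {
  "motion": [
    [[-1,0,0,1,0,0,0],[-1,0,0,0,0,0,0],[-1,0,0,0,0,0,0],[-1,0,0,0,0,0,0],[-1,0,0,0,0,0,0],[-1,0,0,0,0,0,0]]
  ]
}}

```text
time_s: 9.8
ee_pos: [0.5602, 0.0662, 0.0306]
ee_rot: [0.0, 0.797, 0.604, 0.0]
force: [-0.1, -0.1, 0.3]
width: 0.0307
```

Run:
```python
from h import *
delta([.5602,.0657,.031],yaw=-15.6)
```

```text
pos [0.5602 0.0662 0.0306] d [-0.4  0.1 -0.4] rot [ 0.0004 -0.0004 -0.0009] F [-0.07 -0.14  0.25] w 0.0307 t 9.8
```

{"api": "jog_arm", "payload": {
  "motion": [
    [[-1,0,0,-5,0,0,0],[-1,0,0,-10,0,0,0],[-1,0,0,-18,0,0,0],[-1,0,0,-20,0,0,0],[-1,0,0,-18,0,0,0],[-1,0,0,-8,0,0,0],[-1,0,0,0,0,0,0],[-1,0,0,0,0,0,0],[-1,0,0,0,0,0,0],[-1,0,0,0,0,0,0]]
  ]
}}

```text
time_s: 10.63
ee_pos: [0.557, 0.066, 0.1121]
ee_rot: [-0.003, 0.797, 0.604, -0.003]
force: [0.1, -0.6, -6.6]
width: 0.0307
```

Run:
```python
from h import *
for i in range(3):
    delta([.5602,.0662,.0306],yaw=-15.6); im=read_camera("wrist")
print(get_state()["joint_efforts"])
cv2.imwrite("pics/f_w.png",im); cv2.imwrite("pics/f_side.png",read_camera("side")[100:340,180:420])
```

```text
pos [0.557  0.066  0.1121] d [ 1.2  3.7 81.4] rot [-0.0079  0.002  -0.001 ] F [ 0.07 -0.63 -6.57] w 0.0307 t 10.63
pos [0.5569 0.066  0.1119] d [ 1.2  3.8 81.2] rot [-0.0083  0.0021 -0.001 ] F [-0.08 -0.44 -6.09] w 0.0304 t 10.68
pos [0.557  0.066  0.1119] d [ 1.2  3.7 81.3] rot [-0.0083  0.0021 -0.001 ] F [-0.07  0.01 -5.15] w 0.0304 t 10.73
[ 1.17196984e-02 -6.12169218e+01 -2.12379009e+01  6.17869059e-02
  4.78752516e-02 -8.37686257e-04]
```

View pics/f_side.png

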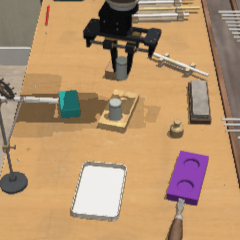

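{"api": "jog_arm", "payload": {
  "motion": [
    [[-1,1,3,15,-0.008,0.002,0],[-1,0,0,18,0,0,0],[-1,0,0,15,0,0,0],[-1,0,0,5,0,0,0],[-1,0,0,0,0,0,0],[-1,0,0,0,0,0,0]]
  ]
}}

```text
time_s: 11.33
ee_pos: [0.5608, 0.0662, 0.0566]
ee_rot: [0.0, 0.797, 0.604, 0.0]
force: [-0.5, -0.1, -5.8]
width: 0.0304
```

Run:
```python
from h import *
delta([.5602,.0662,.0306],yaw=-15.6)
```

```text
pos [0.5608 0.0662 0.0566] d [-0.2 -0.6 26. ] rot [ 0.0001 -0.     -0.001 ] F [-0.52 -0.1  -5.8 ] w 0.0304 t 11.33
```

{"api": "jog_arm", "payload": {
  "motion": [
    [[-1,0,-0.6,6,0,0,0],[-1,0,0,5,0,0,0],[-1,0,0,3,0,0,0],[-1,0,0,0,0,0,0],[-1,0,0,0,0,0,0]]
  ]
}}

```text
time_s: 11.75
ee_pos: [0.5613, 0.0664, 0.0434]
ee_rot: [0.001, 0.797, 0.604, 0.001]
force: [0.3, -0.0, -6.0]
width: 0.0304
```

Run:
```python
from h import *
delta([.5602,.0662,.0306],yaw=-15.6)
```

```text
pos [0.5613 0.0664 0.0434] d [-0.5 -1.1 12.8] rot [ 0.0033 -0.0009 -0.001 ] F [ 0.34 -0.01 -6.  ] w 0.0304 t 11.75
```

{"api": "jog_arm", "payload": {
  "motion": [
    [[-1,-0.3,-1.2,4,0.003,-0.001,0],[-1,0,-0.3,3,0.001,0,0],[-1,0,-0.2,3,0.001,0,0],[-1,0,0,0,0,0,0]]
  ]
}}

```text
time_s: 12.08
ee_pos: [0.5598, 0.0666, 0.0331]
ee_rot: [-0.0, 0.797, 0.604, -0.0]
force: [0.8, 0.6, -6.3]
width: 0.0306
```

Run:
```python
from h import *
delta([.5602,.0662,.0306],yaw=-15.6)
```

```text
pos [0.5598 0.0666 0.0331] d [-0.3  0.5  2.5] rot [-0.001  -0.0002 -0.001 ] F [ 0.8   0.64 -6.35] w 0.0306 t 12.08
```

In the pocket, a little above the floor (still bearing full weight).

{"api": "jog_arm", "payload": {
  "motion": [
    [[-1,0,0.4,2,0,0,0],[-1,0,0,1.2,0,0,0],[-1,0,0,0.5,0,0,0]]
  ]
}}

```text
time_s: 12.33
ee_pos: [0.5602, 0.0666, 0.0305]
ee_rot: [-0.0, 0.797, 0.604, -0.0]
force: [-2.0, -0.1, 2.3]
width: 0.0309
```

Run:
```python
from h import *
delta([.5602,.0662,.0306],yaw=-15.6)
```

```text
pos [0.5602 0.0666 0.0305] d [-0.4  0.1 -0.1] rot [-0.0008 -0.0002 -0.0008] F [-2.02 -0.09  2.32] w 0.0309 t 12.33
```

{"api": "jog_arm", "payload": {
  "motion": [
    [[0.5,0,0,0,0,0,0],[0.5,0,0,0,0,0,0],[0.5,0,0,0,0,0,0],[0.5,0,0,0,0,0,0],[0.5,0,0,0,0,0,0],[0.5,0,0,-10,0,0,0],[0.5,0,0,-20,0,0,0],[0.5,0,0,-25,0,0,0],[0.5,0,0,-25,0,0,0],[0.5,0,0,-10,0,0,0],[0.5,0,0,0,0,0,0]]
  ]
}}

```text
time_s: 13.25
ee_pos: [0.5614, 0.0665, 0.128]
ee_rot: [0.001, 0.797, 0.604, 0.001]
force: [0.9, 0.7, 0.4]
width: 0.0711
```

Run:
```python
from h import *
delta([.5602-.0194,.0662-.0693,.13],yaw=-15.6)
cv2.imwrite("pics/g_s.png",cv2.resize(read_camera("scene")[200:420,200:440],None,fx=2.5,fy=2.5))
```

```text
pos [0.5614 0.0665 0.128 ] d [-72.5  -1.   -2.1] rot [ 0.0024 -0.0012 -0.001 ] F [0.87 0.68 0.42] w 0.0711 t 13.25
```

View pics/g_s.png

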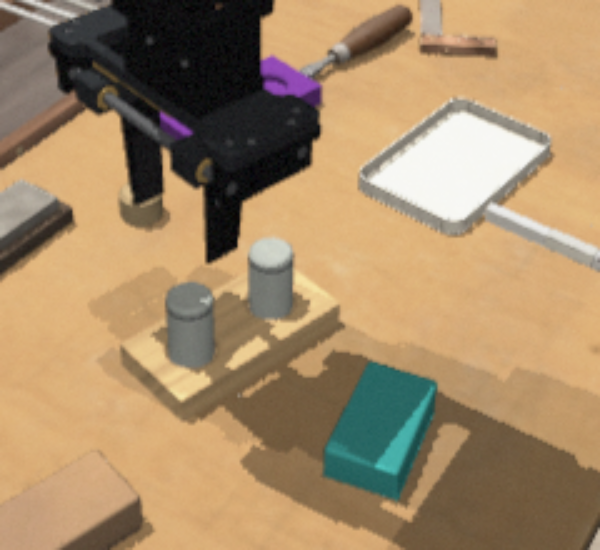

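{"api": "jog_arm", "payload": {
  "motion": [
    [[0.5,-20,0,0,0,0,0],[0.5,-28,0,0,0,0,0],[0.5,-18,0,0,0,0,0],[0.5,0,0,0,0,0,0],[0.5,0,0,0,0,0,0]]
  ]
}}

```text
time_s: 13.72
ee_pos: [0.5417, 0.0017, 0.1249]
ee_rot: [-0.0, 0.796, 0.605, 0.0]
force: [0.3, 0.4, -0.2]
width: 0.0712
```

Run:
```python
from h import *
delta([.5408,-.0031,.031],yaw=-15.6)
```

```text
pos [0.5417 0.0017 0.1249] d [-5.   0.5 93.9] rot [-0.0003 -0.001   0.0007] F [ 0.28  0.37 -0.15] w 0.0712 t 13.72
```

{"api": "jog_arm", "payload": {
  "motion": [
    [[0.5,-5,0,10,0,0,0],[0.5,0,-1,20,0,0,0],[0.5,0,-1,25,0,0,0],[0.5,0,-1,20,0,0,0],[0.5,0,0,8,0,0,0],[0.5,0,0,0,0,0,0],[0.5,0,0,0,0,0,0]]
  ]
}}

```text
time_s: 14.3
ee_pos: [0.5386, 0.0021, 0.0372]
ee_rot: [-0.001, 0.796, 0.605, 0.0]
force: [1.0, -0.2, -0.5]
width: 0.0713
```

Run:
```python
from h import *
delta([.5408,-.0031,.031],yaw=-15.6)
```

```text
pos [0.5386 0.0021 0.0372] d [-4.4  3.5  6.2] rot [-0.0012 -0.0014  0.0022] F [ 0.98 -0.17 -0.51] w 0.0713 t 14.3
```

{"api": "jog_arm", "payload": {
  "motion": [
    [[0.5,-4.5,3.5,3,-0.001,-0.001,0.002],[0.5,0,0,2,0,0,0],[0.5,0,0,0,0,0,0],[0.5,0,0,0,0,0,0]]
  ]
}}

```text
time_s: 14.63
ee_pos: [0.5427, -0.0033, 0.0343]
ee_rot: [0.001, 0.796, 0.605, 0.001]
force: [0.2, -0.2, 0.3]
width: 0.0711
```

Run:
```python
from h import *
delta([.5408,-.0031,.031],yaw=-15.6)
```

```text
pos [ 0.5427 -0.0033  0.0343] d [-0.4 -1.9  3.3] rot [ 0.0037 -0.0008  0.0007] F [ 0.23 -0.16  0.34] w 0.0711 t 14.63
```

{"api": "jog_arm", "payload": {
  "motion": [
    [[0.5,0,-2,3,0.004,-0.001,0],[0.5,0,0,0.5,0,0,0],[-1,0,0,0,0,0,0],[-1,0,0,0,0,0,0],[-1,0,0,0,0,0,0],[-1,0,0,0,0,0,0],[-1,0,0,0,0,0,0],[-1,0,0,0,0,0,0],[-1,0,0,0,0,0,0],[-1,0,0,0,0,0,0],[-1,0,0,0,0,0,0]]
  ]
}}

```text
time_s: 15.55
ee_pos: [0.5409, -0.0028, 0.0318]
ee_rot: [0.0, 0.796, 0.605, 0.0]
force: [-0.0, -0.3, -0.2]
width: 0.0307
```

Run:
```python
from h import *
delta([.5408,-.0031,.031],yaw=-15.6)
```

```text
pos [ 0.5409 -0.0028  0.0318] d [-0.3 -0.   0.8] rot [ 0.0012 -0.      0.0003] F [-0.02 -0.31 -0.24] w 0.0307 t 15.55
```

{"api": "jog_arm", "payload": {
  "motion": [
    [[-1,0,0,0,0,0,0],[-1,0,0,-5,0,0,0],[-1,0,0,-10,0,0,0],[-1,0,0,-18,0,0,0],[-1,0,0,-20,0,0,0],[-1,0,0,-18,0,0,0],[-1,0,0,-8,0,0,0],[-1,0,0,0,0,0,0],[-1,0,0,0,0,0,0],[-1,0,0,0,0,0,0],[-1,0,0,0,0,0,0]]
  ]
}}

```text
time_s: 16.47
ee_pos: [0.5397, -0.0026, 0.1164]
ee_rot: [-0.0, 0.796, 0.605, -0.0]
force: [-0.2, 0.1, -1.6]
width: 0.0306
```

Run:
```python
from h import *
for i in range(3):
    delta([.5409,-.0028,.0318],yaw=-15.6); im=read_camera("side")
cv2.imwrite("pics/h_side.png",cv2.resize(im[100:340,180:420],None,fx=2,fy=2))
```

```text
pos [ 0.5397 -0.0026  0.1164] d [ 0.2  1.2 84.6] rot [-0.0005  0.0002  0.0004] F [-0.22  0.09 -1.65] w 0.0306 t 16.47
pos [ 0.5396 -0.0026  0.1162] d [ 0.2  1.4 84.4] rot [-0.0009  0.0003  0.0003] F [ 0.8   1.08 -1.93] w 0.0306 t 16.52
pos [ 0.5397 -0.0026  0.1162] d [ 0.2  1.3 84.4] rot [-0.001   0.0003  0.0003] F [ 0.07  1.49 -1.37] w 0.0309 t 16.57
```

View pics/h_side.png

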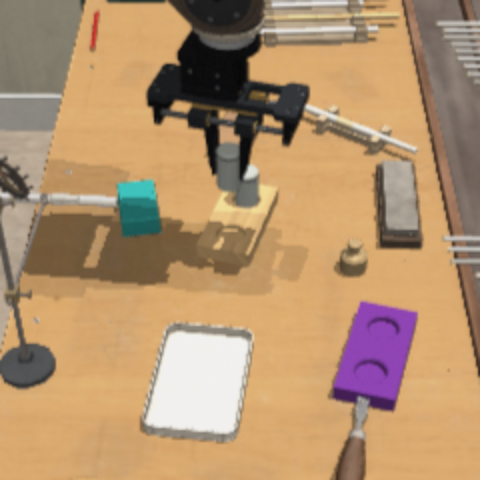

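Right weighs ~1.6 N (lighter), left ~5.8 N (heavier). Put the right one back.

{"api": "jog_arm", "payload": {
  "motion": [
    [[-1,0,1,15,0,0,0],[-1,0,0,20,0,0,0],[-1,0,0,17,0,0,0],[-1,0,0,6,0,0,0],[-1,0,0,2,0,0,0],[-1,0,0,0,0,0,0]]
  ]
}}

```text
time_s: 17.12
ee_pos: [0.5407, -0.0029, 0.0527]
ee_rot: [-0.001, 0.796, 0.605, -0.001]
force: [-0.3, 0.3, -2.1]
width: 0.0307
```

Run:
```python
from h import *
delta([.5409,-.0028,.0318],yaw=-15.6)
```

```text
pos [ 0.5407 -0.0029  0.0527] d [ 0.2  0.3 20.9] rot [-0.0026  0.0005  0.0003] F [-0.29  0.28 -2.14] w 0.0307 t 17.12
```

{"api": "jog_arm", "payload": {
  "motion": [
    [[-1,0,0,4,-0.002,0,0],[-1,0,0,4,0,0,0],[-1,0,0,2,0,0,0],[-1,0,0,0,0,0,0],[-1,0,0,0,0,0,0]]
  ]
}}

```text
time_s: 17.53
ee_pos: [0.5417, -0.003, 0.0438]
ee_rot: [0.001, 0.796, 0.605, 0.001]
force: [-0.4, -0.5, -2.1]
width: 0.0309
```

Run:
```python
from h import *
delta([.5409,-.0028,.0318],yaw=-15.6)
```

```text
pos [ 0.5417 -0.003   0.0438] d [-0.  -0.9 12. ] rot [0.0025 0.0001 0.0004] F [-0.41 -0.52 -2.06] w 0.0309 t 17.53
```

{"api": "jog_arm", "payload": {
  "motion": [
    [[-1,0,-0.9,4,0.002,0,0],[-1,0,-0.3,3,0.001,0,0],[-1,0,-0.2,3,0,0,0],[-1,0,0,0,0,0,0]]
  ]
}}

```text
time_s: 17.87
ee_pos: [0.5406, -0.0027, 0.0336]
ee_rot: [0.0, 0.796, 0.605, 0.0]
force: [0.0, -0.2, -2.3]
width: 0.0311
```

Run:
```python
from h import *
delta([.5409,-.0028,.0318],yaw=-15.6)
```

```text
pos [ 0.5406 -0.0027  0.0336] d [-0.1  0.3  1.8] rot [ 0.0007 -0.0001  0.0004] F [ 0.04 -0.18 -2.27] w 0.0311 t 17.87
```

{"api": "jog_arm", "payload": {
  "motion": [
    [[-1,0,0.2,1.5,0,0,0],[-1,0,0,1,0,0,0],[-1,0,0,0.5,0,0,0]]
  ]
}}

```text
time_s: 18.12
ee_pos: [0.5406, -0.0026, 0.0315]
ee_rot: [0.0, 0.796, 0.605, 0.0]
force: [-2.5, -0.3, 8.6]
width: 0.0306
```

Seated. Release and rise.

{"api": "jog_arm", "payload": {
  "motion": [
    [[0.5,0,0,0,0,0,0],[0.5,0,0,0,0,0,0],[0.5,0,0,0,0,0,0],[0.5,0,0,0,0,0,0],[0.5,0,0,0,0,0,0],[0.5,0,0,-10,0,0,0],[0.5,0,0,-20,0,0,0],[0.5,0,0,-25,0,0,0],[0.5,0,0,-25,0,0,0],[0.5,0,0,-10,0,0,0],[0.5,0,0,0,0,0,0]]
  ]
}}

```text
time_s: 19.03
ee_pos: [0.5403, -0.0026, 0.1276]
ee_rot: [-0.0, 0.796, 0.605, -0.0]
force: [-0.7, 0.3, 0.4]
width: 0.0714
```

Run:
```python
from h import *
delta([.5602,.0664,.13],yaw=-15.6)
cv2.imwrite("pics/i_s.png",cv2.resize(read_camera("scene")[200:420,200:440],None,fx=2.5,fy=2.5))
```

```text
pos [ 0.5403 -0.0026  0.1276] d [71.8  0.6 -2.4] rot [-0.0009  0.0001  0.0005] F [-0.7   0.34  0.35] w 0.0714 t 19.03
```

View pics/i_s.png

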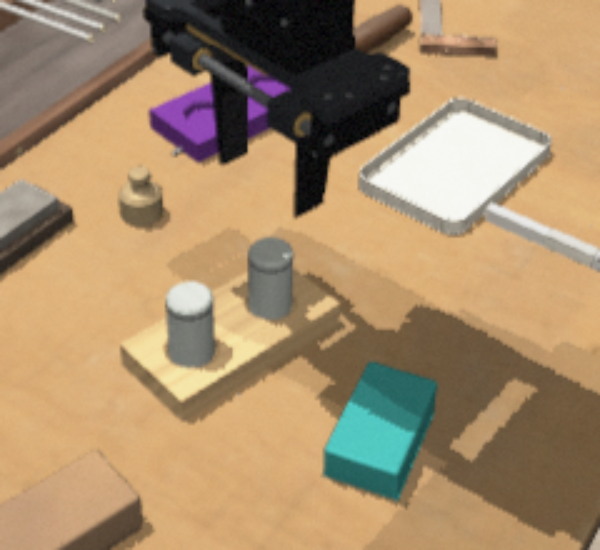

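Both stand seated. Fetch the left (heavy) one.

{"api": "jog_arm", "payload": {
  "motion": [
    [[0.5,20,0,0,0,0,0],[0.5,30,0,0,0,0,0],[0.5,18,0,0,0,0,0],[0.5,0,0,0,0,0,0],[0.5,0,0,0,0,0,0]]
  ]
}}

```text
time_s: 19.5
ee_pos: [0.5577, 0.0644, 0.1243]
ee_rot: [-0.001, 0.797, 0.604, -0.002]
force: [-1.0, -0.1, -0.5]
width: 0.0717
```

Run:
```python
from h import *
delta([.5602,.0664,.031],yaw=-15.6)
```

```text
pos [0.5577 0.0644 0.1243] d [ 2.7  2.3 93.3] rot [-0.0042  0.0011 -0.0015] F [-0.99 -0.09 -0.48] w 0.0717 t 19.5
```

{"api": "jog_arm", "payload": {
  "motion": [
    [[0.5,3,1,10,-0.004,0.001,0],[0.5,0,0,20,0,0,0],[0.5,0,0,25,0,0,0],[0.5,0,0,20,0,0,0],[0.5,0,0,8,0,0,0],[0.5,0,0,0,0,0,0],[0.5,0,0,0,0,0,0]]
  ]
}}

```text
time_s: 20.08
ee_pos: [0.5571, 0.0622, 0.0363]
ee_rot: [-0.001, 0.798, 0.603, -0.002]
force: [-0.1, 0.3, -0.1]
width: 0.0715
```

Run:
```python
from h import *
delta([.5602,.0664,.031],yaw=-15.6)
```

```text
pos [0.5571 0.0622 0.0363] d [4.9 1.8 5.3] rot [-0.0036  0.0017 -0.0033] F [-0.09  0.25 -0.1 ] w 0.0715 t 20.08
```

{"api": "jog_arm", "payload": {
  "motion": [
    [[0.5,5,1.5,3,-0.004,0.002,-0.003],[0.5,0,0,1,0,0,0],[0.5,0,0,0,0,0,0],[0.5,0,0,0,0,0,0]]
  ]
}}

```text
time_s: 20.42
ee_pos: [0.5614, 0.0664, 0.0347]
ee_rot: [0.001, 0.797, 0.604, 0.002]
force: [0.2, -0.4, 0.3]
width: 0.0713
```

Run:
```python
from h import *
delta([.5602,.0664,.031],yaw=-15.6)
```

```text
pos [0.5614 0.0664 0.0347] d [-0.3 -1.2  3.7] rot [ 0.0043 -0.0015 -0.0007] F [ 0.24 -0.37  0.28] w 0.0713 t 20.42
```

{"api": "jog_arm", "payload": {
  "motion": [
    [[0.5,0,-1.4,3.5,0.004,-0.001,0],[0.5,0,0,0.5,0,0,0],[-1,0,0,0,0,0,0],[-1,0,0,0,0,0,0],[-1,0,0,0,0,0,0],[-1,0,0,0,0,0,0],[-1,0,0,0,0,0,0],[-1,0,0,0,0,0,0],[-1,0,0,0,0,0,0],[-1,0,0,0,0,0,0],[-1,0,0,0,0,0,0],[-1,0,0,0,0,0,0]]
  ]
}}

```text
time_s: 21.42
ee_pos: [0.5604, 0.067, 0.0317]
ee_rot: [0.0, 0.797, 0.605, 0.001]
force: [-0.7, -0.2, 0.2]
width: 0.0304
```

Run:
```python
from h import *
delta([.5602,.0664,.031],yaw=-15.6)
```

```text
pos [0.5604 0.067  0.0317] d [-0.6 -0.   0.7] rot [ 0.0018 -0.001  -0.0002] F [-0.73 -0.22  0.23] w 0.0304 t 21.42
```

{"api": "jog_arm", "payload": {
  "motion": [
    [[-1,0,0,-5,0,0,0],[-1,0,0,-10,0,0,0],[-1,0,0,-20,0,0,0],[-1,0,0,-25,0,0,0],[-1,0,0,-25,0,0,0],[-1,0,0,-15,0,0,0],[-1,0,0,-5,0,0,0],[-1,0,0,0,0,0,0]]
  ]
}}

```text
time_s: 22.08
ee_pos: [0.5571, 0.0669, 0.1417]
ee_rot: [-0.002, 0.797, 0.605, -0.003]
force: [1.3, -0.2, -6.1]
width: 0.0304
```

Run:
```python
from h import *
from scipy.optimize import least_squares
delta([.509,-.246,.127],yaw=-15.6)
s=camera_model("scene"); d=camera_model("side")
def tri(a,b):
    f=lambda p:np.r_[np.array(proj(s,p))-a,np.array(proj(d,p))-b]
    r=least_squares(f,[.4,-.1,.1]); return r.x.round(3),r.fun.round(1)
for a,b in [((492,195),(157,160)),((520,210),(157,160)),((535,346),(142,196)),((470,303),(193,282))]: print(a,b,tri(a,b))
cv2.imwrite("pics/j_side.png",read_camera("side")); cv2.imwrite("pics/j_s.png",read_camera("scene"))
```

```text
pos [0.5571 0.0669 0.1417] d [-314.3   37.9   14.9] rot [-0.0067  0.0015 -0.0001] F [ 1.26 -0.22 -6.11] w 0.0304 t 22.08
(492, 195) (157, 160) (array([ 0.289, -0.143,  0.289]), array([ 9.3,  1.1, 13.1, -0.8]))
(520, 210) (157, 160) (array([ 0.258, -0.133,  0.28 ]), array([-0.4, -0. , -0.6,  0. ]))
(535, 346) (142, 196) (array([ 0.176, -0.048,  0.119]), array([0.1, 0. , 0.2, 0. ]))
(470, 303) (193, 282) (array([ 0.31 , -0.225,  0.009]), array([ 0.3,  0. ,  0.3, -0. ]))
```

View pics/j_side.png

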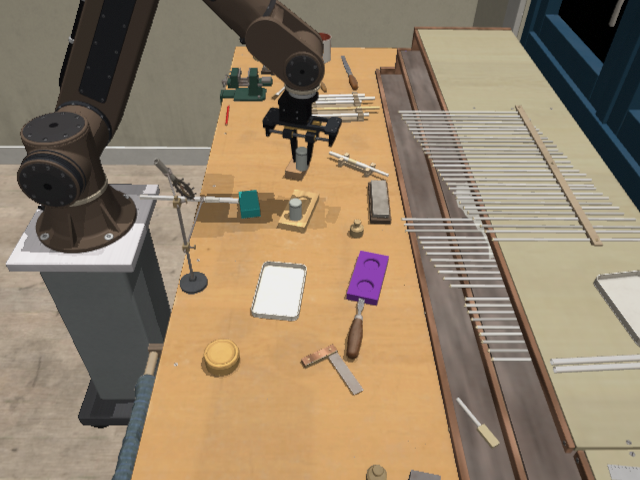

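View pics/j_s.png

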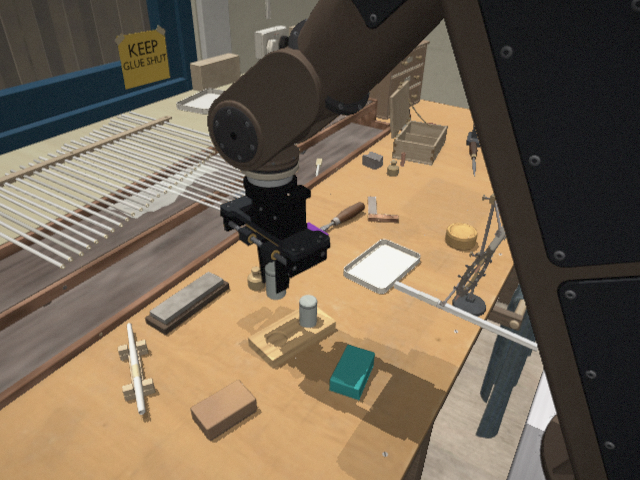

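{"api": "jog_arm", "payload": {
  "motion": [
    [[-1,-10,2,-6,-0.007,0.001,0],[-1,-20,3,-4,0,0,0],[-1,-30,3,-2,0,0,0],[-1,-30,3,-2,0,0,0],[-1,-30,3,-2,0,0,0],[-1,-30,3,0,0,0,0],[-1,-30,4,0,0,0,0],[-1,-30,4,0,0,0,0],[-1,-20,3,0,0,0,0],[-1,-10,2,0,0,0,0],[-1,0,0,0,0,0,0],[-1,0,0,0,0,0,0]]
  ]
}}

```text
time_s: 23.18
ee_pos: [0.5127, -0.1858, 0.1462]
ee_rot: [-0.007, 0.796, 0.605, -0.007]
force: [0.1, 1.0, -6.2]
width: 0.0305
```

Run:
```python
from h import *
delta([.509,-.246,.127],yaw=-15.6)
```

```text
pos [ 0.5127 -0.1858  0.1462] d [-59.   12.9  19.1] rot [-0.0199  0.0021  0.0018] F [ 0.06  0.99 -6.23] w 0.0305 t 23.18
```

{"api": "jog_arm", "payload": {
  "motion": [
    [[-1,-12,3,3,-0.01,0.001,0],[-1,-20,3,4,-0.01,0.001,0.002],[-1,-16,3,4,0,0,0],[-1,-6,1,3,0,0,0],[-1,0,0,2,0,0,0],[-1,0,0,0,0,0,0],[-1,0,0,0,0,0,0]]
  ]
}}

```text
time_s: 23.77
ee_pos: [0.508, -0.2379, 0.1273]
ee_rot: [-0.001, 0.795, 0.607, 0.0]
force: [-0.1, 0.5, -6.2]
width: 0.0305
```

Run:
```python
from h import *
delta([.509,-.246,.127],yaw=-15.6)
cv2.imwrite("pics/k_side.png",read_camera("side"));cv2.imwrite("pics/k_s.png",read_camera("scene"));cv2.imwrite("pics/k_w.png",read_camera("wrist"))
```

```text
pos [ 0.508  -0.2379  0.1273] d [-7.5  3.1  0.3] rot [-0.0011 -0.0018  0.006 ] F [-0.06  0.51 -6.2 ] w 0.0305 t 23.77
```

View pics/k_side.png

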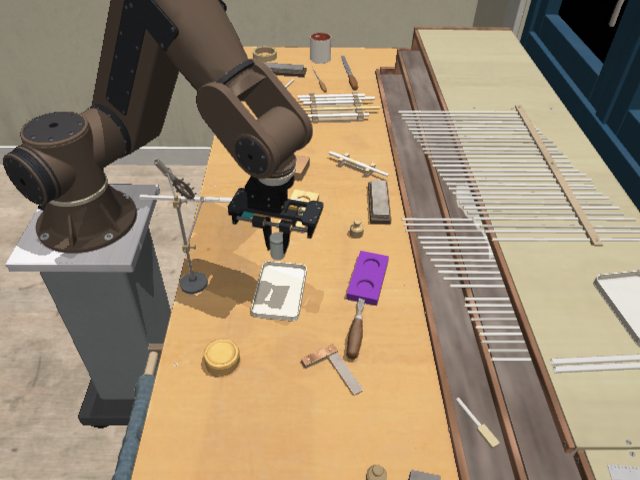

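View pics/k_s.png

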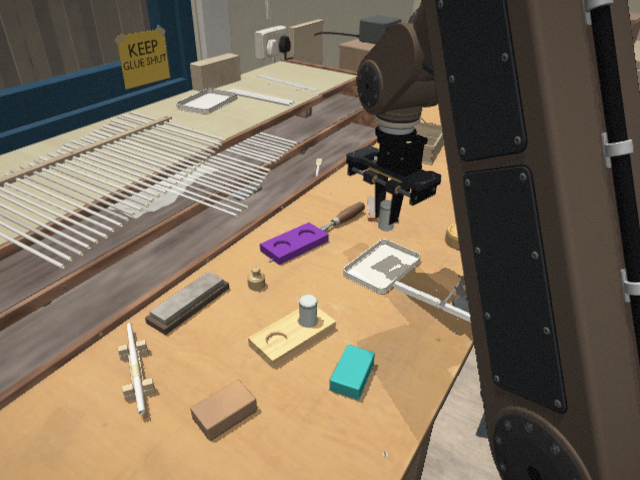

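View pics/k_w.png

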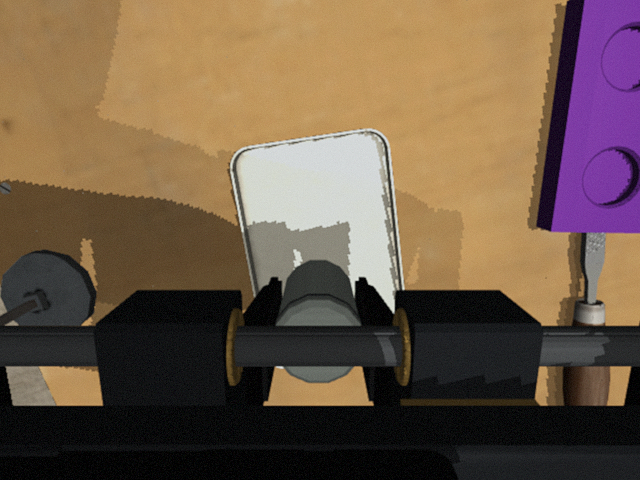

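Run:
```python
from h import *
w=camera_model("wrist")
for a in [(231,153),(384,130),(401,290),(255,290)]: print(ray(w,*a,.016).round(4))
a=ray(w,308,141,.016); 
l=ray(w,231,153,.016);r=ray(w,386,129,.016); e=(r-l)/np.linalg.norm(r-l); n=np.array([-e[1],e[0],0]); print(np.linalg.norm(r-l),((l+r)/2-.08*n).round(4))
```

```text
[ 0.471  -0.1653  0.016 ]
[ 0.5688 -0.1772  0.016 ]
[ 0.5559 -0.2843  0.016 ]
[ 0.4585 -0.2578  0.016 ]
0.09989032223014746 [ 0.5113 -0.2506  0.016 ]
```

{"api": "jog_arm", "payload": {
  "motion": [
    [[-1,-7,2.5,0,-0.001,-0.001,0.005],[-1,0,0,0,0,0,0],[-1,0,0,0,0,0,0],[-1,0,0,0,0,0,0]]
  ]
}}

```text
time_s: 24.25
ee_pos: [0.5093, -0.2452, 0.1283]
ee_rot: [0.001, 0.796, 0.606, 0.001]
force: [0.1, -0.6, -6.3]
width: 0.0304
```

Run:
```python
from h import *
delta([.509,-.246,.127],yaw=-15.6); print(abs(get_state()["dq"]).max())
```

```text
pos [ 0.5093 -0.2452  0.1283] d [-0.8 -0.1  1.3] rot [ 0.0017 -0.0001  0.0024] F [ 0.08 -0.55 -6.3 ] w 0.0304 t 24.25
0.003016002179997213
```

{"api": "jog_arm", "payload": {
  "motion": [
    [[-1,-2,0.5,4,0.001,0,0],[-1,0,0,0,0,0,0],[-1,0,0,0,0,0,0],[-1,0,0,0,0,0,0]]
  ]
}}

```text
time_s: 24.58
ee_pos: [0.5092, -0.2475, 0.1239]
ee_rot: [0.0, 0.796, 0.606, 0.0]
force: [0.3, 0.7, -6.3]
width: 0.0305
```

Run:
```python
from h import *
delta([.510,-.248,.124],yaw=-15.6); print(abs(get_state()["dq"]).max())
im=read_camera("side");cv2.imwrite("pics/l.png",cv2.resize(im[160:340,200:400],None,fx=3,fy=3)); delta([.510,-.248,.124],yaw=-15.6)
```

```text
pos [ 0.5092 -0.2475  0.1239] d [-0.3  0.9 -0.1] rot [ 0.0006 -0.0002  0.0023] F [ 0.26  0.66 -6.27] w 0.0305 t 24.58
0.001919809248664331
pos [ 0.5092 -0.2475  0.1239] d [-0.3  0.9 -0.1] rot [ 0.0006 -0.0001  0.0023] F [ 0.7   0.36 -6.43] w 0.0307 t 24.63
```

View pics/l.png

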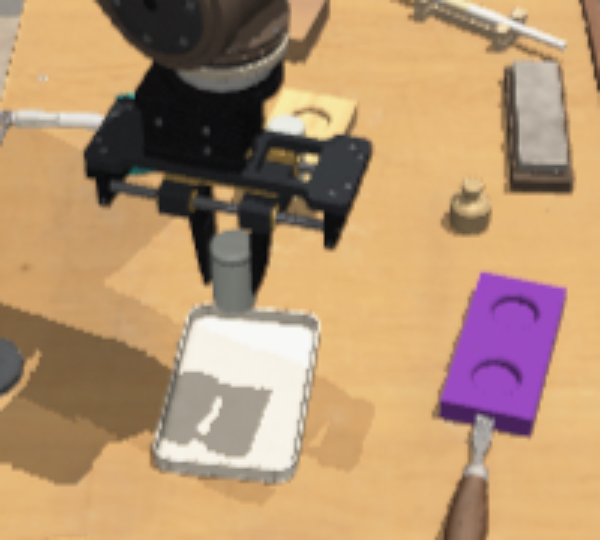

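```bash
python3 -c "
from cell import *
print(job_done())"
```

```text
the job is handed in; nothing more can be done
None
```

The job is done and handed in at 24.6 s of the 64 s allowed. The left bushing is the heavier one, and the arm is holding it over the white tray.

- **Cork block:** I lifted it off and set it on the open bench at about (0.54, 0.22). That is about 19 cm to the left of the holder's middle.
- **Left bushing:** I lifted it about 8 cm; the force reading was 5 to 6.5 N, so it is the filled one. I put it back in its pocket.
- **Right bushing:** I lifted it about 8 cm in the same way; it read 1.4 to 2 N, so it is the lighter one. I put it back and it stands in its own pocket.
- **Final hold:** I picked the left bushing up again and am holding it over the tray's middle. Its foot is about 0.104 m above the bench, so about 10 cm above the tray floor.

**Last checks:** the arm was still (joint speeds about 0.002 rad/s) and the tool's tilt error was under 0.001 rad. The grip opening was 30.5 mm and the force was steady at 6.3 N. The pictures showed the other things on the bench where they were.

**Disagreements:**
- The tray-centre estimates from the three cameras differed by up to 9 mm in y (−0.242 to −0.251 m). I aimed near their mean, at about (0.51, −0.248).
- The finger opening read 30.5 mm on a 32 mm bushing. I took that as an offset in the width reading.

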